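# Light the bench and hold the lens slide at its mark

### The job

Lift the LED lantern off its charging dock and set it down upright, wholly on the round blue mat, without dropping it, and let go of it. Then take the orange tab of the spring-return lens slide, pull the slide out until its black pointer lies on the red band of the scale, and keep it there: finish while still holding the slide against its spring, and leave the other things on the bench where they are.

Things in the scene. Friction and masses are not known exactly. Their poses are not given: they have to be found in the camera images.
- lantern_centre (a point): LED lantern (loose, about 0.25 to 0.5 kg): round, 56 mm across, black foot, white diffuser, yellow cap up to 70 mm above its underside, and over the cap a fixed carrying handle: a straight yellow bar 14 mm thick (along y) and 12 mm high, running along the lantern's x axis, 58 mm clear between its two end posts, 28 mm clear below it. The point is on the lantern's axis, 55 mm above its underside; the bar's centre is 49 mm above the point (bar top 55 mm above). z is up
- lantern: the same lantern, origin at the centre of its underside, same axes
- dock: round black charging dock, fixed, 88 mm across, that carries the lantern at the start. Origin at the centre of its underside; the lantern's underside stands 40 mm above it, inside a lip 6 mm high and 65 mm wide inside
- mat: round flat blue mat, fixed, 120 mm across, 4 mm thick, origin at the centre of its underside on the table
- lens_slide (a joint): travel of the lens slide, m: 0 at rest (fully in), grows as it is pulled out along the plate's -x, end stop at 0.100. A spring always pulls it back to 0: 3.5 N at 0 rising to about 8 N at 0.09
- tab (a point): centre of the gripping part of the orange pull tab that stands up from the lens slide: 14 mm thick along the plate's x (the pull direction), 32 mm wide along its y; this point is 99 mm above the table at rest, the tab's top is 18 mm higher, the grey slide body it rises from is 37 mm lower. The slide's end plates and rods stay below 66 mm. Axes as the plate
- pointer (a point): middle of the thin black pointer (4 mm wide) that sticks out sideways (+y of the plate) from the slide, 64 mm from the tab's centre line and 42 mm above the table; moves with the slide. Axes as the plate
- band (a point): centre of the red band (14 mm wide along the plate's x) on the white scale rail beside the slide, just below the pointer's path; fixed in the run, at a different place on the scale each time. Its x axis is the plate's x; the pointer is on the band when its x in this frame is near 0. At the start the pointer lies 45 to 85 mm on the +x side of it
- bench_plate: fixed aluminium plate 300 x 180 mm, 12 mm thick (it spans 130 mm to -x, 170 mm to +x, 100 mm to -y and 80 mm to +y of its origin, which lies on the table under it), with the lens slide on two rods; the slide is pulled out towards its -x (roughly towards the robot)
- mirror_mount: small black mirror mount (50 x 40 mm foot, 56 mm tall), loose on the aluminium plate beside the slide, on the side away from the pointer; bystander, loose; origin at the centre of its underside
- tape_roll: roll of masking tape lying flat, 90 mm across, 24 mm high; bystander, loose; origin at the centre of its underside
- lens_tube: black upright lens tube, 32 mm across, 45 mm tall; bystander, loose; origin at the centre of its underside
- fault_pen: black and grey pen-shaped fibre tester lying down, 165 mm long, 27 mm high; bystander, loose; origin at the centre of its underside
- prism: glass cube (26 mm) on a steel foot, 31 mm tall; bystander, loose; origin at the centre of its underside
- camera: red and black machine camera with lens, lying on the table at the left side, 135 mm long, 42 mm high; bystander, loose; origin at the centre of its underside
Things that resemble listed ones, but are neither listed nor needed, are in the scene too. There is more than one size of the mat; the job needs the smallest.

How it is judged:
On the way, in this order (a step that is already met when the one before it is completed fails the run):
1. the lantern is lifted clear of the dock (z of lantern_centre in the frame of dock above 0.11 m and contact force between lantern and dock below 0.1 N), for 0.1 s.
2. the lantern stands upright on the mat, released (horizontal distance between lantern_centre and mat below 0.036 m and angle between lantern_centre's own z axis and vertical below 0.1 rad and height (world z) of lantern_centre between 0.054 and 0.065 m and contact force between lantern and the fingers below 0.1 N and linear speed of lantern below 0.03 m/s), for 0.3 s.
3. the slide is held by the fingers with its pointer on the red band (x of pointer in the frame of band between -0.007 and 0.007 m and contact force between lens_slide and the fingers above 3 N and contact force between lens_slide and lantern below 0.1 N and velocity of joint lens_slide between -0.02 and 0.02 m/s and contact force between lens_slide and mirror_mount below 0.1 N and contact force between lens_slide and tape_roll below 0.1 N and contact force between lens_slide and lens_tube below 0.1 N and contact force between lens_slide and fault_pen below 0.1 N and contact force between lens_slide and prism below 0.1 N and contact force between lens_slide and camera below 0.1 N), for 0.5 s.
At the end, for the whole second after the job is handed in: The lantern stands on the blue mat (centre within 36 mm of the mat's centre, upright within 0.1 rad, untouched, at rest) and the fingers hold the lens slide still (over 3 N of contact) with its pointer within 7 mm of the centre of the red band, nothing else wedging it (all of step 2 and all of step 3); the arm keeps its last pose, push and grip.
It fails at once if a bystander is shifted by more than 30 mm (distance of any of mirror_mount, tape_roll, lens_tube, fault_pen, prism, camera from where it was at the start of the episode above 0.03 m).
It fails at once if the lantern is tipped over (angle between lantern_centre's own z axis and vertical above 0.8 rad).
It fails at once if the lantern is dropped (falls untouched faster than 0.6 m/s, about 2 cm) (linear speed of lantern above 0.6 m/s and contact force between lantern and the fingers below 0.05 N).
It also fails if it takes over 54 s, if anything falls off the work surface, if the arm or the gripper's body presses on something with over 40 N, if the wrist force passes 120 N, or if a joint passes its speed limit or range.

### The arm

A 7-joint arm with a two-finger parallel gripper is mounted at the origin on the work surface. World frame = base frame: x ahead of the robot, y to its left, z up, the work surface at z = 0. Lengths are in m, angles in rad, forces in N, time in s.
With the tool pointing down it reaches from about 0.35 to 0.9 m from the base axis. Payload 7.2 kg.
Tool frame: the origin (TCP) lies at the very end of the fingers, on their centre line; the grasp point (between the pads) lies 19 mm behind it; z points along the fingers, y is the line along which they close (so a half turn about z gives the same grasp; the last joint's range is limited). The gripper opens to 85 mm and grips with 20 to 120 N. Pads are 22 mm wide; open, the fingers measure 114 mm over their backs; the gripper's body (76 mm by 85 mm) begins 54 mm behind the grasp point. The pads swing forward as they close: fully open they stand 13 mm farther back than shut.
Start: joints at [1.243, 0.411, -0.013, 1.596, 0.006, 1.134, -0.082], TCP at [0.161, -0.604, 0.231] pointing down, gripper open.
Joint ranges: [-2.95, 2.95], [-0.29, 1.99], [-1.47, 1.44], [0.14, 2.54], [-1.03, 4.17], [0.13, 1.85], [-2.86, 2.86]. Speed limits (rad/s): [2.39, 2.39, 3.01, 3.01, 3.14, 3.14, 3.14].

### API

Orientations are given as a 3x3 rotation matrix whose columns are the frame's x, y, z axes.
In Python, from cell import robot gives the robot as it stands.
- The arm moves only by the tool play_rows, never from a script. Its arguments are lists of equal length, an entry for each row: "xyz": the shift along the world's x, y, z in cm, a list of three; "roll": the turn about the world's z in rad. In form: {"xyz": [[dx, dy, dz], ...], "roll": [roll, ...]}. A call has 1 to 12 rows; each row is the pose to reach, as a shift and turn from the pose commanded when the call began; what a row does not reach only later rows make up. A row lasts 1/10 s, in which the tool goes at most 50 mm and 8.59 degrees, less where a joint would pass 70% of its speed; a pose out of reach is approached as far as the arm can. A call with a gripper value outside its range is refused whole. "claw" is the closure, from 0 (fully open) to 1 (shut), set as the call begins (left out, the last holds). The fingers move at their own pace and stop on an object; the grip force is fixed at half the most. Time passes only in rows, so rows that repeat a pose let the fingers close. It gives the time, the measured TCP pose, the force, the opening and the grip force at its end, in the units of the state.
- robot.state(): the state, without advancing time (a new reading comes with each control period).
- robot.get_image(name): name is "side" or "top" or "wrist"; returns a dict with "image" (400x640x3 uint8, red, green, blue), "fx", "fy", "cx", "cy" (pixels), "rvec" (rotation vector, rad) and "tvec" (3), from world to camera coordinates, as OpenCV has them; the wrist camera has in their place "mount" (4x4, takes a point from camera to tool coordinates, whose origin is the TCP and whose axes are the flange's). Camera axes: x right, y down, z forward; pixel columns grow to the right and rows downward; lengths in m; the calibration is good to about 2 mm. The wrist camera is an equidistant fisheye: a pixel r from the principal point sees the ray r / f radians off the axis. A picture is of the moment at which its call begins: read the wrist's pose just before it. There is no depth.
- robot.sign_off(): hands the job in; it is judged then, once.
The state is a dict: "time": time; "joints": joint angles; "qd": joint speeds; "joint_torque": joint torques, N m; "ee_pos": TCP position; "ee_rot": TCP orientation; "wrist_force": force on the tool from outside, world axes, zero at the start; "wrist_torque": the same for the moment, N m; "opening": opening from 0.0 (shut) to 1.0 (fully open); "grip_force": force on a finger pad.
Only numpy, scipy, OpenCV 4.12 (cv2) and the standard library are available. Lean on these libraries where they do the work, as an engineer would, in place of code of your own. Each camera call takes 0.05 s, during which the arm holds its last target. There are 200 camera calls.

## Working session

There is one attempt and no reset: what is moved stays moved. The work goes in short steps, Python scripts to look and compute and a tool call to move; the robot and the scene stay as the last step left them, time stands still between calls to the robot, and variables do not carry over. Pictures are saved under pics/ and viewed, at most 10 in all, crops included, and the job is handed in when it is done.

Besides the shell and the picture viewer there is one more tool, called after ">>>" as a command line: name --pt "numbers of a row" for each row, then --argument value for the rest. play_rows: Moves the arm, as the interface text tells. Its arguments: {"type":"object","properties":{"xyz":{"type":"array"},"roll":{"type":"array"},"claw":{"type":"number"}},"required":["xyz","roll"]}

```bash
mkdir -p pics; ls
cat > h.py <<'E'
import numpy as np, cv2, pickle
from cell import robot
def grab(n,tag):
    s=robot.state(); d=robot.get_image(n); d['state']=s
    pickle.dump(d,open(f'pics/{tag}.pkl','wb')); cv2.imwrite(f'pics/{tag}.png',d['image'][:,:,::-1]); return d
def load(tag): return pickle.load(open(f'pics/{tag}.pkl','rb'))
def ray(d,u,v):
    if 'mount' in d:
        p=np.array([(u-d['cx'])/d['fx'],(v-d['cy'])/d['fy']]);r=np.linalg.norm(p)
        c=np.r_[np.sin(r)*p/max(r,1e-9),np.cos(r)]
        M=np.array(d['mount']);R=np.array(d['state']['ee_rot']).reshape(3,3);t=np.array(d['state']['ee_pos'])
        return R@M[:3,3]+t, R@M[:3,:3]@c
    R=cv2.Rodrigues(np.array(d['rvec'],float))[0];t=np.array(d['tvec'],float).ravel()
    return -R.T@t, R.T@np.array([(u-d['cx'])/d['fx'],(v-d['cy'])/d['fy'],1])
def on(d,u,v,z):
    o,w=ray(d,u,v); return o+w*(z-o[2])/w[2]
def proj(d,P):
    return cv2.projectPoints(np.array(P,float).reshape(-1,3),np.array(d['rvec'],float),np.array(d['tvec'],float),np.array([[d['fx'],0,d['cx']],[0,d['fy'],d['cy']],[0,0,1.]]),None)[0].reshape(-1,2)
E
python3 - <<'E'
from h import *
a=grab('top','top0');b=grab('side','side0')
for d in(a,b): print(ray(d,320,200),d['fx'])
s=a['state'];print(s['time'],s['ee_rot'],s['opening'])
E
```

```text
pics
(array([0.33474022, 0.09035032, 1.42479348]), array([ 0.10566586,  0.00477044, -0.99466715])) 508.6263948777453
(array([0.00945009, 0.74377875, 0.74144091]), array([ 0.46799439, -0.64161163, -0.6078299 ])) 406.5618231410394
0.0 [[ 9.66434991e-01  2.56910727e-01 -5.35629333e-04]
 [ 2.56911259e-01 -9.66433737e-01  1.56081987e-03]
 [-1.16658890e-04 -1.64604015e-03 -9.99998638e-01]] 0.9988093076935081
```

View pics/top0.png

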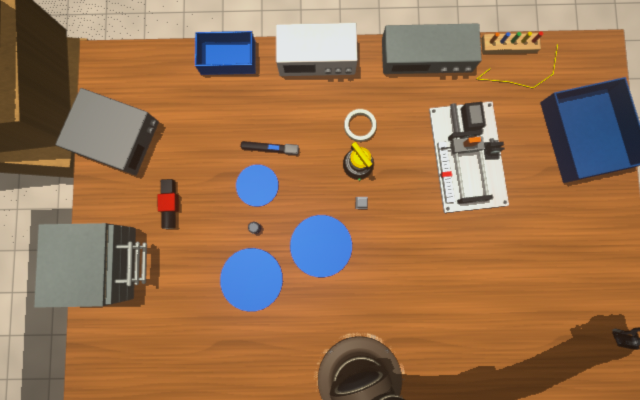

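View pics/side0.png

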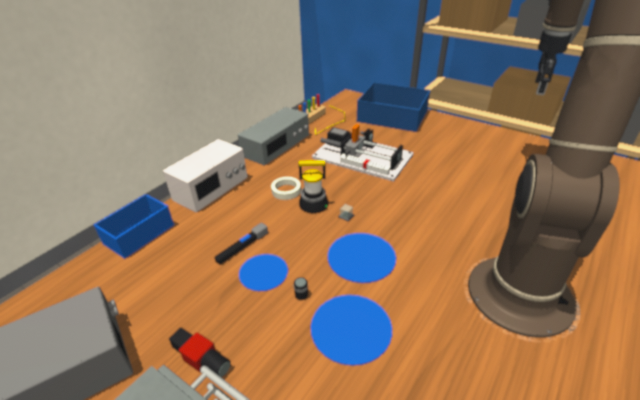

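The top view shows the small mat at (257,185), the lantern at (360,158) and the slide plate around (470,155), with the red band near (446,174) and the orange tab near (475,140). The side view confirms this. Next I measure them by colour and enlarge the plate.

Run:
```python
from h import *
a=load('top0');b=load('side0')
def blobs(d,lo,hi,roi,name,zs):
    h=cv2.cvtColor(d['image'],cv2.COLOR_RGB2HSV);m=cv2.inRange(h,np.array(lo),np.array(hi))
    x0,y0,x1,y1=roi;k=np.zeros_like(m);k[y0:y1,x0:x1]=m[y0:y1,x0:x1]
    n,l,s,c=cv2.connectedComponentsWithStats(k)
    for i in range(1,n):
        if s[i,4]>8:
            pts=np.argwhere(l==i)[:,::-1].astype(np.float32);r=cv2.minAreaRect(pts)
            print(name,s[i],c[i].round(1),[on(d,*c[i],z).round(4) for z in zs],'rect',r)
blobs(a,(100,150,100),(125,255,255),(225,155,290,215),'mat',[.004])
blobs(a,(22,150,60),(35,255,255),(335,135,385,190),'yellow',[.15,.14,.11])
blobs(a,(0,150,80),(8,255,255),(430,100,510,215),'red',[.04])
blobs(a,(9,150,80),(20,255,255),(430,100,510,215),'orange',[.117])
blobs(b,(22,150,60),(35,255,255),(290,150,335,200),'yellowS',[.15])
c1=cv2.resize(a['image'][90:220,425:515],None,fx=4.4,fy=4.4,interpolation=2)
c2=cv2.resize(a['image'][130:190,330:390],None,fx=6,fy=6,interpolation=2)
o=np.zeros((max(c1.shape[0],c2.shape[0]),c1.shape[1]+c2.shape[1],3),np.uint8)
o[:c1.shape[0],:c1.shape[1]]=c1;o[:c2.shape[0],c1.shape[1]:]=c2
cv2.imwrite('pics/crop.png',o[:,:,::-1])
```

```text
mat [ 237  165   41   41 1293] [256.8 185.1] [array([0.5315, 0.2749, 0.004 ])] rect ((256.6000061035156, 185.20001220703125), (39.354793548583984, 40.24921798706055), 63.43495178222656)
yellow [350 142  23  27 408] [360.1 156.6] [array([ 0.5794, -0.0076,  0.15  ]), array([ 0.5813, -0.0083,  0.14  ]), array([ 0.587 , -0.0106,  0.11  ])] rect ((359.85137939453125, 154.60809326171875), (26.797035217285156, 21.20747184753418), 80.53767395019531)
red [441 172  11   5  41] [445.7 173.7] [array([ 0.548 , -0.2496,  0.04  ])] rect ((446.0, 174.0), (10.0, 4.0), 0.0)
orange [ 430  100   80  102 1102] [492.7 127.3] [array([ 0.6568, -0.3598,  0.117 ])] rect ((469.5, 150.5), (101.0, 79.0), 90.0)
orange [430 124  80  91 967] [451.2 192.7] [array([ 0.4862, -0.2425,  0.117 ])] rect ((469.5, 169.0), (90.0, 79.0), 90.0)
orange [465 136  16  10 103] [472.4 140.5] [array([ 0.6226, -0.3048,  0.117 ])] rect ((472.37835693359375, 140.270263671875), (7.562353610992432, 16.111101150512695), 80.53767395019531)
yellowS [298 160  27   7 150] [311.  162.5] [array([ 0.5817, -0.0042,  0.15  ])] rect ((311.0433349609375, 162.53985595703125), (5.994798183441162, 26.019088745117188), 87.61405944824219)
yellowS [301 169  22  14 218] [311.7 175.6] [array([0.5428, 0.0458, 0.15  ])] rect ((311.5, 175.5), (13.0, 21.0), 90.0)
```

View pics/crop.png

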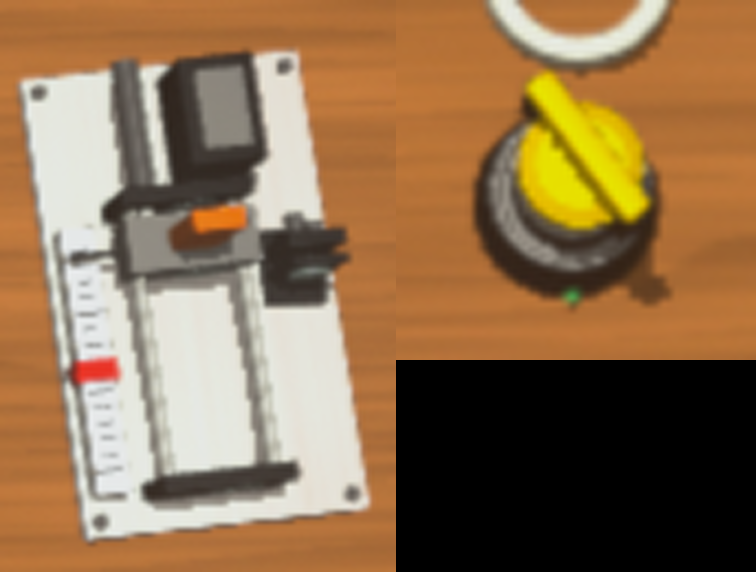

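The crop shows the bar running from about (354,143) to (370,165) in top pixels, the pointer at crop (80,257) and the red band at crop (95,370). A dark block stands behind the tab.

Run:
```python
from h import *
a=load('top0')
t=lambda x,y:(425+x/4.4,90+y/4.4); l=lambda x,y:(330+(x-396)/6,130+y/6)
A=on(a,*l(540,80),.15);B=on(a,*l(637,212),.15);print('bar',A,B,(A+B)/2,np.arctan2(*(A-B)[1::-1]),np.linalg.norm(A-B))
c=[on(a,*t(*p),.012) for p in((22,80),(88,540),(298,52),(368,505))]
print('corners',np.array(c).round(4));
for i,j in((0,1),(2,3)):print(np.arctan2(*(c[i]-c[j])[1::-1]),np.linalg.norm(c[i]-c[j]))
print('ptr',on(a,*t(82,257),.042),on(a,*t(116,251),.042),'band',on(a,*t(95,370),.038))
print('tab top',on(a,472.4,140.3,.117))
h=on(a,*l(571,196),.05);print('foot',h)
```

```text
bar [0.61401546 0.00695283 0.15      ] [ 0.55622325 -0.03251787  0.15      ] [ 0.58511936 -0.01278252  0.15      ] 0.5992089511063361 0.0699848265437256
corners [[ 0.742  -0.2213  0.012 ]
 [ 0.4427 -0.2491  0.012 ]
 [ 0.7569 -0.4006  0.012 ]
 [ 0.4616 -0.4263  0.012 ]]
0.09247983439684555 0.3005944272757141
0.0870685586900639 0.2964843530233297
ptr [ 0.61834957 -0.24698409  0.042     ] [ 0.62175224 -0.26844676  0.042     ] band [ 0.54709476 -0.25250225  0.038     ]
tab top [ 0.62303446 -0.30473833  0.117     ]
foot [ 0.5816042  -0.01227887  0.05      ]
```

>>> play_rows --pt "3 4 0" --pt "7 9.5 0" --pt "11 15 0" --pt "15 21 0" --pt "19 26.5 0" --pt "22 31 0" --pt "25 35 0" --pt "28 39 0" --pt "30 42 0" --pt "32 44.5 0" --pt "34 47.4 0" --pt "36 50.2 0" --roll '[0.03, 0.06, 0.1, 0.14, 0.18, 0.22, 0.26, 0.3, 0.34, 0.34, 0.34, 0.34]' --claw 0

```text
time: 1.3
ee_pos: [0.5108, -0.1148, 0.2312]
ee_rot: [[0.826, 0.564, -0.0], [0.564, -0.826, -0.0], [-0.0, 0.0, -1.0]]
wrist_force: [0.8, -1.5, 0.8]
opening: 1.001
grip_force: 0.0
```

>>> play_rows --pt "2 2.8 0" --pt "4 5.6 0" --pt "5.5 7.7 -0.5" --pt "6.4 8.9 -1" --pt "6.4 8.9 -1" --pt "6.4 8.9 -1" --roll '[0, 0, 0, 0, 0, 0]'

```text
time: 1.9
ee_pos: [0.5735, -0.0286, 0.2208]
ee_rot: [[0.826, 0.564, -0.002], [0.564, -0.826, -0.001], [-0.002, -0.0, -1.0]]
wrist_force: [-0.3, 0.2, 0.7]
opening: 1.004
grip_force: 0.0
```

Run:
```python
from h import *
d=grab('wrist','w1');s=d['state'];print(s['ee_pos'],np.arctan2(s['ee_rot'][1][1],s['ee_rot'][0][1]))
```

```text
[ 0.57348786 -0.02864334  0.22078384] -0.9715734118303561
```

View pics/w1.png

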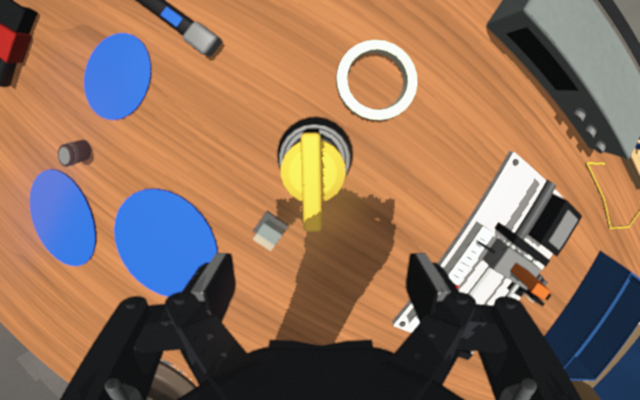

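The wrist view shows the bar nearly vertical, from (311,133) to (313,231), so the yaw is good.

Run:
```python
from h import *
d=load('w1')
A=on(d,311,133,.15);B=on(d,313,230,.15);print(A,B,(A+B)/2,np.arctan2(*(A-B)[1::-1]),np.linalg.norm(A-B))
print((A+B)/2-d['state']['ee_pos'], on(d,118,76,.004))
```

```text
[0.61608394 0.00864005 0.15      ] [ 0.55762913 -0.03247373  0.15      ] [ 0.58685653 -0.01191684  0.15      ] 0.6129659541580373 0.07146543183196952
[ 0.01336867  0.0167265  -0.07078384] [0.53324098 0.26669219 0.004     ]
```

>>> play_rows --pt "0.6 0.8 -0.5" --pt "1.25 1.65 -2" --pt "1.25 1.65 -4.5" --pt "1.25 1.65 -7" --pt "1.25 1.65 -8.7" --pt "1.25 1.65 -9.5" --pt "1.25 1.65 -9.5" --pt "1.25 1.65 -9.5" --roll '[0.01, 0.01, 0.01, 0.01, 0.01, 0.01, 0.01, 0.01]'

```text
time: 2.75
ee_pos: [0.5871, -0.0107, 0.1266]
ee_rot: [[0.82, 0.573, 0.001], [0.573, -0.82, 0.0], [0.001, 0.0, -1.0]]
wrist_force: [-0.1, 0.8, -0.0]
opening: 0.999
grip_force: 0.0
```

>>> play_rows --pt "0 0 0" --pt "0 0 0" --pt "0 0 0" --pt "0 0 0" --pt "0 0 0" --pt "0 0 0" --pt "0 0 0" --pt "0 0 0" --pt "0 0 0" --pt "0 0 0" --roll '[0, 0, 0, 0, 0, 0, 0, 0, 0, 0]' --claw 1

```text
time: 3.75
ee_pos: [0.587, -0.0112, 0.1266]
ee_rot: [[0.82, 0.573, 0.001], [0.573, -0.82, -0.0], [0.0, 0.001, -1.0]]
wrist_force: [0.1, -0.6, 3.9]
opening: 0.155
grip_force: 59.6
```

>>> play_rows --pt "0 0 0.5" --pt "0 0 1.5" --pt "0 0 3" --pt "0 0 4.5" --pt "0 0 5.5" --pt "0 0 6" --pt "0 0 6" --pt "0 0 6" --roll '[0, 0, 0, 0, 0, 0, 0, 0]'

```text
time: 4.55
ee_pos: [0.5864, -0.0111, 0.186]
ee_rot: [[0.82, 0.573, -0.0], [0.573, -0.82, -0.0], [-0.0, -0.0, -1.0]]
wrist_force: [-0.1, -0.3, -4.2]
opening: 0.148
grip_force: 58.7
```

Run:
```python
from h import *
d=grab('side','s1');s=d['state'];print(s['ee_pos'],s['wrist_force'],s['wrist_torque'])
cv2.imwrite('pics/s1c.png',cv2.resize(d['image'][80:260,220:420],None,fx=3,fy=3,interpolation=2)[:,:,::-1])
```

```text
[ 0.58641859 -0.01106431  0.18602388] [-0.0537647  -0.2953951  -4.18855105] [-0.02541012  0.04922116  0.01090966]
```

View pics/s1c.png

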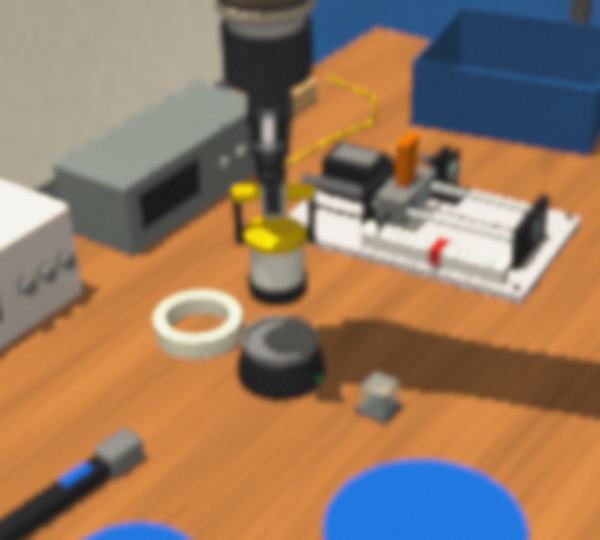

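The side view shows the lantern hanging upright, well clear of the dock. I'll carry it to the mat.

>>> play_rows --pt "-0.3 1.5 0" --pt "-0.9 4.5 0" --pt "-1.6 8.5 0" --pt "-2.4 12.5 0" --pt "-3.2 16.5 0" --pt "-3.9 20.5 0" --pt "-4.6 24 0" --pt "-5.1 26.8 0" --pt "-5.4 28.2 0" --pt "-5.4 28.5 0" --pt "-5.4 28.5 0" --pt "-5.4 28.5 0" --roll '[0, 0, 0, 0, 0, 0, 0, 0, 0, 0, 0, 0]'

```text
time: 5.8
ee_pos: [0.5335, 0.2718, 0.186]
ee_rot: [[0.821, 0.571, -0.0], [0.571, -0.821, -0.002], [-0.001, 0.001, -1.0]]
wrist_force: [0.3, -0.5, -5.1]
opening: 0.152
grip_force: 58.8
```

>>> play_rows --pt "0 0 -1" --pt "0 0 -2.5" --pt "0 0 -4.5" --pt "0 0 -6.3" --pt "0 0 -7.6" --pt "0 0 -8.3" --pt "0 0 -8.7" --pt "0 0 -9" --pt "0 0 -9.1" --pt "0 0 -9.2" --pt "0 0 -9.2" --pt "0 0 -9.2" --roll '[0, 0, 0, 0, 0, 0, 0, 0, 0, 0, 0, 0]'

```text
time: 7.0
ee_pos: [0.5329, 0.2741, 0.0947]
ee_rot: [[0.82, 0.573, 0.001], [0.573, -0.82, 0.0], [0.001, 0.0, -1.0]]
wrist_force: [0.6, 0.1, -4.4]
opening: 0.149
grip_force: 58.7
```

Still hanging (−4.4 N). I'll lower in small steps.

>>> play_rows --pt "0 0 -0.1" --pt "0 0 -0.2" --pt "0 0 -0.3" --pt "0 0 -0.35" --pt "0 0 -0.35" --pt "0 0 -0.35" --roll '[0, 0, 0, 0, 0, 0]'

```text
time: 7.6
ee_pos: [0.5327, 0.274, 0.0908]
ee_rot: [[0.82, 0.573, -0.0], [0.573, -0.82, -0.0], [-0.0, -0.0, -1.0]]
wrist_force: [-0.1, 0.4, -4.7]
opening: 0.15
grip_force: 58.8
```

>>> play_rows --pt "0 0 -0.05" --pt "0 0 -0.1" --pt "0 0 -0.15" --pt "0 0 -0.2" --pt "0 0 -0.2" --pt "0 0 -0.2" --roll '[0, 0, 0, 0, 0, 0]'

```text
time: 8.2
ee_pos: [0.5333, 0.2743, 0.0907]
ee_rot: [[0.82, 0.573, 0.002], [0.573, -0.82, 0.0], [0.002, 0.001, -1.0]]
wrist_force: [-3.2, -3.0, 11.1]
opening: 0.151
grip_force: 61.0
```

>>> play_rows --pt "0 0 0.1" --pt "0 0 0.1" --roll '[0, 0]'

```text
time: 8.4
ee_pos: [0.5331, 0.2742, 0.0907]
ee_rot: [[0.82, 0.573, 0.001], [0.573, -0.82, 0.0], [0.001, 0.0, -1.0]]
wrist_force: [-2.4, -1.3, 6.8]
opening: 0.145
grip_force: 60.3
```

>>> play_rows --pt "0 0 0" --pt "0 0 0" --pt "0 0 0" --pt "0 0 0" --pt "0 0 0" --pt "0 0 0" --pt "0 0 0" --pt "0 0 0" --pt "0 0 0" --roll '[0, 0, 0, 0, 0, 0, 0, 0, 0]' --claw 0

```text
time: 9.3
ee_pos: [0.5327, 0.274, 0.0898]
ee_rot: [[0.82, 0.573, -0.0], [0.573, -0.82, 0.0], [0.0, -0.0, -1.0]]
wrist_force: [0.0, 0.2, -0.4]
opening: 0.996
grip_force: 0.0
```

>>> play_rows --pt "0 0 0.5" --pt "0 0 2" --pt "0 0 5" --pt "0 0 8.5" --pt "0 0 11.5" --pt "0 0 13.5" --pt "0 0 14" --pt "0 0 14" --roll '[0, 0, 0, 0, 0, 0, 0, 0]'

```text
time: 10.1
ee_pos: [0.533, 0.2742, 0.231]
ee_rot: [[0.82, 0.573, 0.002], [0.573, -0.82, 0.001], [0.002, 0.001, -1.0]]
wrist_force: [0.5, 0.3, -1.1]
opening: 1.003
grip_force: 0.0
```

Run:
```python
from h import *
d=grab('wrist','w2');s=d['state'];print(s['ee_pos'])
e=grab('side','s2')
cv2.imwrite('pics/s2c.png',np.vstack([cv2.resize(d['image'],(480,300)),cv2.resize(e['image'][130:330,160:480],(480,300))])[:,:,::-1])
```

```text
[0.53298417 0.27417813 0.23102619]
```

View pics/s2c.png

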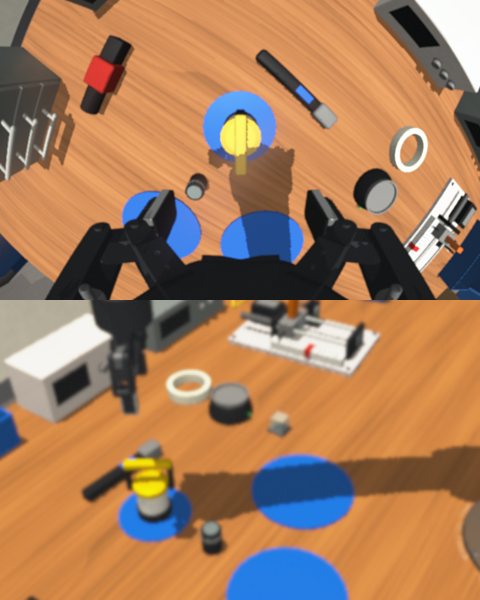

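The lantern stands upright and well centred on the mat, and the fingers are clear. Next I go above the tab, turning the closing line onto the plate's x.

>>> play_rows --pt "0.3 -2 0" --pt "0.9 -6 0" --pt "1.6 -10.5 0" --pt "2.3 -15 0" --pt "3 -19.5 0" --pt "3.7 -24 0" --pt "4.4 -28.5 0" --pt "5.1 -33 0" --pt "5.8 -37.5 0" --pt "6.5 -42 0" --pt "7.2 -46 0" --pt "7.8 -50 0" --roll '[0.05, 0.15, 0.25, 0.35, 0.45, 0.55, 0.65, 0.75, 0.85, 0.95, 1.0, 1.05]'

```text
time: 11.4
ee_pos: [0.61, -0.2278, 0.228]
ee_rot: [[-0.091, 0.996, -0.002], [0.996, 0.091, 0.001], [0.001, -0.002, -1.0]]
wrist_force: [0.5, -0.2, -0.0]
opening: 1.001
grip_force: 0.0
```

>>> play_rows --pt "0.2 -2 0" --pt "0.4 -5 0" --pt "0.6 -7.5 0" --pt "0.7 -7.9 -1" --pt "0.7 -7.9 -2" --pt "0.7 -7.9 -2" --pt "0.7 -7.9 -2" --roll '[0, 0, 0, 0, 0, 0, 0]'

```text
time: 12.1
ee_pos: [0.6178, -0.3028, 0.2092]
ee_rot: [[-0.091, 0.996, -0.001], [0.996, 0.091, 0.001], [0.001, -0.001, -1.0]]
wrist_force: [0.2, 1.1, 0.4]
opening: 1.001
grip_force: 0.0
```

Run:
```python
from h import *
d=grab('wrist','w3');s=d['state'];print(s['ee_pos'],np.arctan2(s['ee_rot'][1][1],s['ee_rot'][0][1]),s['joints'])
cv2.imwrite('pics/w3c.png',cv2.resize(d['image'][60:360,120:520],None,fx=2,fy=2)[:,:,::-1])
```

```text
[ 0.61777524 -0.30279909  0.20919921] 0.09131735542264596 [ 0.72907995  0.59752955 -0.54287884  1.42177665  0.31464677  1.21051808
  0.24307331]
```

View pics/w3c.png

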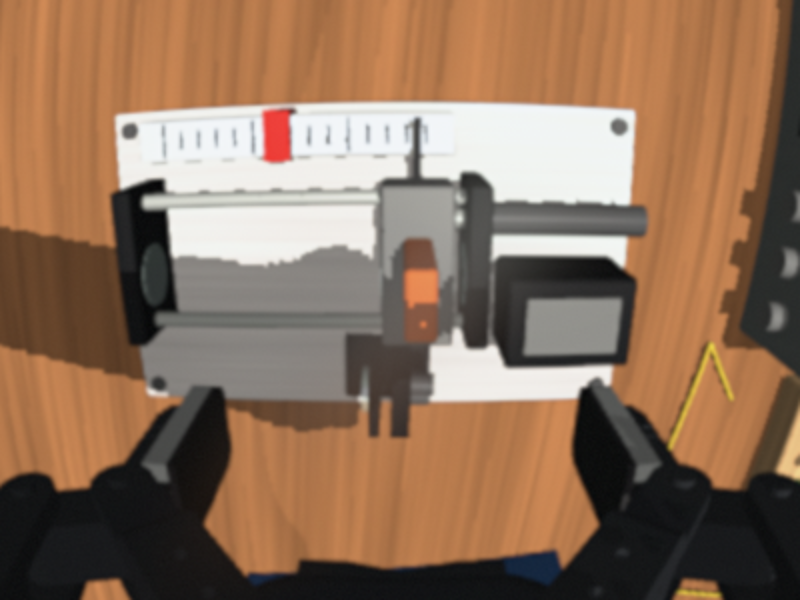

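The wrist view shows the band at crop (277,135), the pointer at (416,150), the tab top around (421,320), and the black block behind with its light face centre at (574,326).

Run:
```python
from h import *
d=load('w3');a=load('top0')
w=lambda x,y:(120+x/2,60+y/2); t=lambda x,y:(425+x/4.4,90+y/4.4)
print('cam',ray(d,320,200))
def tri(p,q):
    o1,w1=ray(d,*w(*p));o2,w2=ray(a,*t(*q))
    s=np.linalg.lstsq(np.c_[w1,-w2],o2-o1,rcond=None)[0];return o1+w1*s[0],o2+w2*s[1]
print('block',tri((574,326),(221,108)))
ex=np.array([np.cos(.091),np.sin(.091),0]);
P=on(d,*w(416,150),.042);B=on(d,*w(277,135),.038);B2=on(d,*w(277,135),.034)
print('ptr',P,'band',B,'travel',(P-B)@ex,(P-B2)@ex)
for y in(265,302,342):print('tab',[on(d,*w(x,y),.117).round(4) for x in(404,421,439)])
print('blockfront',on(d,*w(497,300),.09),on(d,*w(497,300),.05),'endplate',on(d,*w(460,260),.066))
```

```text
cam (array([ 0.60950602, -0.22766789,  0.35140644]), array([ 0.02645962, -0.29566909, -0.95492391]))
block (array([ 0.70133941, -0.32545701,  0.08467622]), array([ 0.70083486, -0.32609931,  0.08473799]))
ptr [ 0.6197953  -0.25522025  0.042     ] band [ 0.54875759 -0.25350562  0.038     ] travel 0.07058796609377178 0.07139005637792248
tab [array([ 0.617 , -0.2939,  0.117 ]), array([ 0.6237, -0.2933,  0.117 ]), array([ 0.6307, -0.2927,  0.117 ])]
tab [array([ 0.6184, -0.3093,  0.117 ]), array([ 0.6252, -0.3087,  0.117 ]), array([ 0.6324, -0.308 ,  0.117 ])]
tab [array([ 0.6201, -0.3266,  0.117 ]), array([ 0.627, -0.326,  0.117]), array([ 0.6344, -0.3253,  0.117 ])]
blockfront [ 0.66110275 -0.31398379  0.09      ] [ 0.668998   -0.32719172  0.05      ] endplate [ 0.64513247 -0.30339688  0.066     ]
```

>>> play_rows --pt "0.3 -0.2 0" --pt "0.6 -0.5 -1" --pt "0.6 -0.5 -3" --pt "0.6 -0.5 -5" --pt "0.6 -0.5 -7" --pt "0.6 -0.5 -9" --pt "0.6 -0.5 -10.8" --pt "0.6 -0.5 -11.7" --pt "0.6 -0.5 -12.1" --pt "0.6 -0.5 -12.1" --pt "0.6 -0.5 -12.1" --roll '[0, 0, 0, 0, 0, 0, 0, 0, 0, 0, 0]' --claw 0.5

```text
time: 13.25
ee_pos: [0.6243, -0.3102, 0.0897]
ee_rot: [[-0.089, 0.996, 0.001], [0.996, 0.089, -0.0], [-0.001, 0.001, -1.0]]
wrist_force: [-0.0, 0.2, -0.4]
opening: 0.496
grip_force: 0.0
```

>>> play_rows --pt "0 0 0" --pt "0 0 0" --pt "0 0 0" --pt "0 0 0" --pt "0 0 0" --pt "0 0 0" --pt "0 0 0" --roll '[0, 0, 0, 0, 0, 0, 0]' --claw 1

```text
time: 13.95
ee_pos: [0.6249, -0.3101, 0.0899]
ee_rot: [[-0.089, 0.996, 0.003], [0.996, 0.089, -0.001], [-0.001, 0.003, -1.0]]
wrist_force: [2.6, -1.0, 5.5]
opening: 0.15
grip_force: 60.8
```

>>> play_rows --pt "-0.3 -0.03 0" --pt "-1 -0.09 0" --pt "-1.8 -0.16 0" --pt "-2.7 -0.24 0" --pt "-3.6 -0.33 0" --pt "-4.5 -0.41 0" --pt "-5.4 -0.49 0" --pt "-6.2 -0.56 0" --pt "-6.8 -0.62 0" --pt "-7.1 -0.64 0" --pt "-7.1 -0.64 0" --pt "-7.1 -0.64 0" --roll '[0, 0, 0, 0, 0, 0, 0, 0, 0, 0, 0, 0]'

```text
time: 15.15
ee_pos: [0.5547, -0.3167, 0.0899]
ee_rot: [[-0.089, 0.996, 0.004], [0.996, 0.089, -0.001], [-0.001, 0.004, -1.0]]
wrist_force: [7.1, -0.8, 3.9]
opening: 0.153
grip_force: 60.4
```

Run:
```python
from h import *
d=grab('wrist','w4');s=d['state'];print(s['ee_pos'],s['wrist_force'])
e=grab('side','s4')
cv2.imwrite('pics/w4c.png',np.vstack([cv2.resize(d['image'][20:170,200:440],(480,300)),cv2.resize(e['image'][110:190,300:428],(480,300),interpolation=2)])[:,:,::-1])
```

```text
[ 0.55465959 -0.31669299  0.08993714] [ 7.07239071 -0.7746977   3.90577676]
```

View pics/w4c.png

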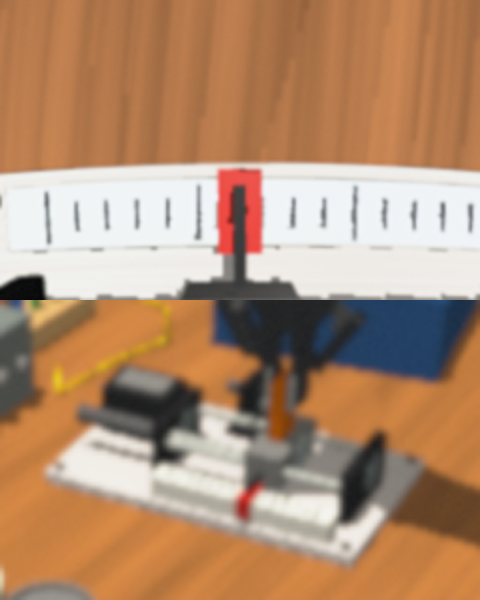

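The pointer (x≈239) sits at the centre of the red band (218–262). I'll hold it, then hand in.

>>> play_rows --pt "0 0 0" --pt "0 0 0" --pt "0 0 0" --pt "0 0 0" --pt "0 0 0" --pt "0 0 0" --pt "0 0 0" --pt "0 0 0" --pt "0 0 0" --pt "0 0 0" --roll '[0, 0, 0, 0, 0, 0, 0, 0, 0, 0]'

```text
time: 16.25
ee_pos: [0.5548, -0.3167, 0.0899]
ee_rot: [[-0.089, 0.996, 0.004], [0.996, 0.089, -0.001], [-0.002, 0.004, -1.0]]
wrist_force: [6.3, -0.5, 3.4]
opening: 0.152
grip_force: 60.4
```

```bash
python3 -c "
from cell import robot
s=robot.state();print(s['ee_pos'],s['grip_force'],s['time']);print(robot.sign_off())"
```

```text
[ 0.55478868 -0.31672157  0.08994154] 60.42481184005737 16.25
the job is handed in; nothing more can be done
None
```

I handed the job in at 16.25 s: the lantern was upright and released on the small blue mat, and the slide was held with its pointer centred on the red band; no verdict was returned.

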